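# Find the sound spring gauge and hold it at its mark

### The job

One of the two spring gauges on the bench has a tired spring, and they look alike: try both by feel, drawing each one's black grip out about two centimetres, and never let one snap back: ease it home by hand. Then draw the grip of the stiffer one out until its pointer stands within its red mark and keep holding it there for the reading: the program finishes while holding, with the other gauge fully home. Leave the red marks as they are set and do not disturb the jar and the timer.

Things in the scene. Friction and masses are not known exactly. Their poses are not given: they have to be found in the camera images.
- gauge_a: One of two spring gauges that look alike (other: gauge_b; either may be the left one): aluminium plate 230 x 110 x 12 mm fixed to the bench, long side along its x. Origin: centre of its underside; its -x is the pull direction, towards the robot within 0.3 rad. Rear half (x +25 to +107 mm): blue spring barrel, top at 50 mm. Before it a grey carriage, 36 mm long, with a black grip
- slide_a (a joint): How far the carriage of gauge_a is drawn out, m: 0 home (the spring pulls it there), growing towards gauge -x, end stop 0.072. One gauge is about twice as stiff as the other: spring 260 N/m with 4 N at home, against 120 N/m with 2 N (drawn 20 mm: about 9 N, against 4.5 N; at the mark 12 to 19 N, against 6 to 9 N)
- mark_a (a joint): Where the red mark of gauge_a is set, m, on the same scale as slide_a: pointer stands on the middle of the mark when slide_a equals mark_a. Stiff rider, to be left as set; between 0.03 and 0.06
- grip_a (a point): Middle of the upright black grip on the carriage of gauge_a, 85 mm above the bench: 16 mm thick along the pull (gauge x), 40 mm wide (gauge y), from 60 to 104 mm above the bench; at home it is at gauge x = -10 mm. It can be pinched from above front and back, nothing else on the gauge is higher than 50 mm
- pointer_a (a point): The carriage's black pointer line, 2 mm wide, that reaches out to both sides of the carriage over the white scales, 20 mm above the bench; this point is at its middle (gauge y = 0). Axes as the gauge
- redmark_a (a point): Middle between the two red bands (10 mm long along the pull, one on each long edge of the plate, on the scales) of the rider that marks where the pointer shall stand; 20 mm above the bench, at gauge y = 0. Axes as the gauge
- gauge_b: One of two spring gauges that look alike (other: gauge_a; either may be the left one): aluminium plate 230 x 110 x 12 mm fixed to the bench, long side along its x. Origin: centre of its underside; its -x is the pull direction, towards the robot within 0.3 rad. Rear half (x +25 to +107 mm): blue spring barrel, top at 50 mm. Before it a grey carriage, 36 mm long, with a black grip
- slide_b (a joint): How far the carriage of gauge_b is drawn out, m: 0 home (the spring pulls it there), growing towards gauge -x, end stop 0.072. One gauge is about twice as stiff as the other: spring 260 N/m with 4 N at home, against 120 N/m with 2 N (drawn 20 mm: about 9 N, against 4.5 N; at the mark 12 to 19 N, against 6 to 9 N)
- mark_b (a joint): Where the red mark of gauge_b is set, m, on the same scale as slide_b: pointer stands on the middle of the mark when slide_b equals mark_b. Stiff rider, to be left as set; between 0.03 and 0.06
- grip_b (a point): Middle of the upright black grip on the carriage of gauge_b, 85 mm above the bench: 16 mm thick along the pull (gauge x), 40 mm wide (gauge y), from 60 to 104 mm above the bench; at home it is at gauge x = -10 mm. It can be pinched from above front and back, nothing else on the gauge is higher than 50 mm
- pointer_b (a point): The carriage's black pointer line, 2 mm wide, that reaches out to both sides of the carriage over the white scales, 20 mm above the bench; this point is at its middle (gauge y = 0). Axes as the gauge
- redmark_b (a point): Middle between the two red bands (10 mm long along the pull, one on each long edge of the plate, on the scales) of the rider that marks where the pointer shall stand; 20 mm above the bench, at gauge y = 0. Axes as the gauge
- septa: Bystander: white-capped jar with a blue stripe, diameter 48, height 60 mm, loose, to the left of the gauges; origin at the centre of its underside
- timer: Bystander: white timer with a dial, 68 x 62 x 52 mm, loose, to the right of the gauges; origin at the centre of its underside

How it is judged:
By the outcome, as a careful person would: the job done as asked, in the order asked, and still so for the second after the job is handed in, while the arm keeps its last pose, push and grip.
It also fails if it takes over 61 s, if anything falls off the work surface, if the arm or the gripper's body presses on something with over 40 N, if the wrist force passes 120 N, or if a joint passes its speed limit or range.

### The arm

A 6-joint arm with a two-finger parallel gripper is mounted at the origin on a cart in front of the work surface, level with it; the furniture and walls round the work are solid. World frame = base frame: x ahead of the robot, y to its left, z up, the work surface at z = 0. Lengths are in m, angles in degrees, forces in N, time in s.
With the tool pointing down it reaches from about 0.3 to 0.75 m from the base axis. Payload 8.5 kg.
Tool frame: the origin (TCP) lies midway between the tips of the shut fingers; the grasp point (between the pads) lies 19 mm behind it; z points along the fingers, y is the line along which they close (so a half turn about z gives the same grasp; the last joint's range is limited). The gripper opens to 85 mm and grips with 20 to 120 N. Pads are 22 mm wide; open, the fingers measure 114 mm over their backs; the gripper's body (76 mm by 85 mm) begins 54 mm behind the grasp point. The pads swing forward as they close: fully open they stand 13 mm farther back than shut.
Start: joints at [-79.257, 21.807, 74.336, -0, 83.858, -12.336], TCP at [0.216, -0.506, 0.231] pointing down, gripper open.
Joint ranges: [-178.18, 178.18], [-50.72, 133.34], [12.68, 142.11], [-81.47, 261.47], [9.98, 163.14], [-165.26, 165.26]. Speed limits (degrees/s): [136.94, 136.94, 180, 180, 180, 180].

### API

Orientations are given as a 3x3 rotation matrix whose columns are the frame's x, y, z axes.
In Python, from rig import env, get_image, close_job gives the robot as it stands.
- The arm moves only by the tool step_arm, never from a script. Its argument "targets" is a list of rows, each a list of 2 entries, a list of its own where there are three numbers: the shift along the tool's x, y, z as a fraction of full scale, then the turn, a rotation vector about the tool's x, y, z as a fraction of full scale. In form: [[[x, y, z], [wx, wy, wz]], ...]. A call has 1 to 10 rows; each row is the pose to reach, as a shift and turn from the pose commanded when the call began, along the tool's axes at that moment; what a row does not reach only later rows make up. Full scale, the value 1, is 0.3 m for a shift and 45 degrees for a turn. A row lasts 1/12 s, in which the tool goes at most 41.7 mm and 7.16 degrees, less where a joint would pass 70% of its speed; a pose out of reach is approached as far as the arm can. A call with a number of a shift or a turn outside -1 to 1 is refused whole. A call with a gripper value outside its range is refused whole. "jaw" is the finger opening in mm, from 0 to 85.4, set as the call begins (left out, the last holds). The fingers move at their own pace and stop on an object; "grip_force" is the grip in N (left out, the last holds). Time passes only in rows, so rows that repeat a pose let the fingers close. It gives the time, the measured TCP pose, the force, the opening and the grip force at its end, in the units of the state.
- env.observe(): the state, without advancing time (a new reading comes with each control period).
- get_image(name): name is "side" or "top" or "wrist"; returns a dict with "img" (420x560x3 uint8, red, green, blue), "z_map" (420x560 float32, m along the optical axis (not along the pixel's ray), 0 where there is no reading), "intrinsics" (3x3 intrinsics, pixels), "D" ([k1, k2, p1, p2, k3] as OpenCV has them; the pictures are not rectified), "rvec" (rotation vector, rad) and "tvec" (3), from world to camera coordinates, as OpenCV has them. Camera axes: x right, y down, z forward; pixel columns grow to the right and rows downward; lengths in m; the calibration is good to about 2 mm. A picture is of the moment at which its call begins.
- close_job(): hands the job in; it is judged then, once.
The state is a dict: "time_s": time; "q": joint angles; "qvel": joint speeds; "joint_efforts": joint torques, N m; "position": TCP position; "tool_rot": TCP orientation; "ft_force": force on the tool from outside, world axes, zero at the start; "wrist_torque": the same for the moment, N m; "grip_width": finger opening in m; "gripper_force": force on a finger pad.
Only numpy, scipy, OpenCV 4.12 (cv2) and the standard library are available. Lean on these libraries where they do the work, as an engineer would, in place of code of your own. Each camera call takes 0.05 s, during which the arm holds its last target. There are 200 camera calls.

## Working session

There is one attempt and no reset: what is moved stays moved. The work goes in short steps, Python scripts to look and compute and a tool call to move; the robot and the scene stay as the last step left them, time stands still between calls to the robot, and variables do not carry over. Pictures are saved under pics/ and viewed, at most 10 in all, crops included, and the job is handed in when it is done.

Besides the shell and the picture viewer there is one more tool, called after "Call:" by a JSON object that holds its "fn" and its "kwargs", one argument or row to a line. step_arm: Moves the arm, as the interface text tells. Its arguments: {"type":"object","properties":{"targets":{"type":"array","items":{"type":"array"}},"jaw":{"type":"number"},"grip_force":{"type":"number"}},"required":["targets"]}

```bash
ls; mkdir -p pics
cat > h.py <<'E'
import numpy as np,cv2
from rig import env,get_image,close_job
def ray(im,px,z):
    p=cv2.undistortPoints(np.array(px,float).reshape(-1,1,2),im["intrinsics"],np.array(im["D"])).reshape(-1,2)
    R=cv2.Rodrigues(np.array(im["rvec"],float))[0];t=np.array(im["tvec"],float).reshape(3)
    c=-R.T@t;d=np.c_[p,np.ones(len(p))]@R
    return c+d*((z-c[2])/d[:,2])[:,None]
def proj(im,P):
    return cv2.projectPoints(np.array(P,float).reshape(-1,1,3),np.array(im["rvec"],float),np.array(im["tvec"],float),im["intrinsics"],np.array(im["D"]))[0].reshape(-1,2)
def save(im,n):cv2.imwrite("pics/"+n,cv2.cvtColor(im["img"],cv2.COLOR_RGB2BGR))
E
python3 - <<'E'
from h import *
s=env.observe();print({k:np.round(v,3).tolist() for k,v in s.items()})
t=get_image("top");save(t,"top0.png")
np.savez("top0.npz",**t)
s=get_image("side");save(s,"side0.png")
np.savez("side0.npz",**s)
E
```

```text
pics
{'time_s': 0.0, 'q': [-79.258, 21.84, 74.386, -0.001, 83.857, -12.335], 'qvel': [0.002, -0.011, 0.02, -0.031, 0.009, -0.059], 'joint_efforts': [0.001, -44.846, -23.128, -0.0, 0.005, -0.0], 'position': [0.216, -0.506, 0.231], 'tool_rot': [[0.92, 0.392, -0.0], [0.392, -0.92, 0.001], [0.0, -0.001, -1.0]], 'ft_force': [-0.224, -0.872, 0.219], 'wrist_torque': [-0.027, -0.035, 0.037], 'gripper_force': 0.0, 'grip_width': 0.085}
```

View pics/top0.png

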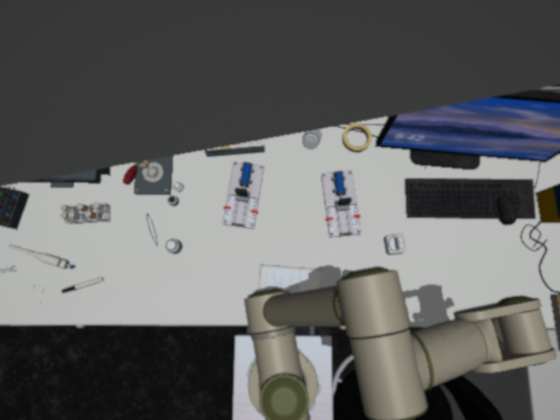

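View pics/side0.png

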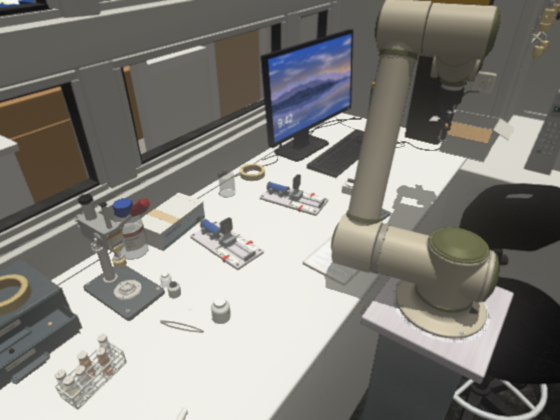

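The top view shows two gauges: left near (243,195), right near (341,203), each with red bands, a blue barrel and a black grip. The jar is at (174,246) and the timer at (394,244).

Run:
```python
from h import *
t=dict(np.load("top0.npz"));img=t["img"]
hsv=cv2.cvtColor(img,cv2.COLOR_RGB2HSV)
red=cv2.inRange(hsv,(0,110,90),(8,255,255))|cv2.inRange(hsv,(172,110,90),(180,255,255))
blue=cv2.inRange(hsv,(100,120,40),(125,255,255))
for nm,m,z in(("red",red,.02),("blue",blue,.045)):
    n,l,st,c=cv2.connectedComponentsWithStats(m)
    for i in range(1,n):
        if 205<c[i][0]<380 and 155<c[i][1]<240: print(nm,st[i][4],c[i].round(1),ray(t,[c[i]],z).round(4))
print(ray(t,[[174,246],[394,244],[247,180],[340,202]],.06).round(3), "cam",(-cv2.Rodrigues(t["rvec"])[0].T@t["tvec"].reshape(3)).round(3))
c=cv2.resize(img[150:250,215:375],None,fx=5,fy=5,interpolation=cv2.INTER_CUBIC);cv2.imwrite("pics/c0.png",c[:,:,::-1])
```

```text
red 12 [226.8 207.2] [[0.578  0.1984 0.02  ]]
red 12 [253.9 211.1] [[0.5655 0.1043 0.02  ]]
red 10 [356.5 215.6] [[ 0.5534 -0.2502  0.02  ]]
red 9 [328.8 218.4] [[ 0.5424 -0.1542  0.02  ]]
blue 146 [245.8 173.4] [[0.6929 0.1337 0.045 ]]
blue 146 [339.  182.3] [[ 0.6646 -0.1878  0.045 ]]
[[ 0.437  0.362  0.06 ]
 [ 0.451 -0.364  0.06 ]
 [ 0.665  0.128  0.06 ]
 [ 0.592 -0.188  0.06 ]] cam [0.286 0.022 1.382]
```

View pics/c0.png

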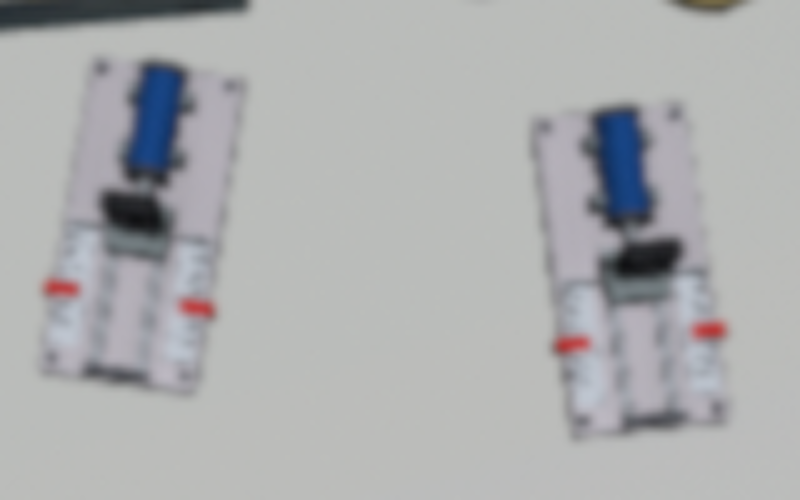

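Call:
{"fn": "step_arm", "kwargs": {
  "targets": [
    [[0.08, -0.02, 0], [0, 0, -0.08]],
    [[0.16, -0.05, 0], [0, 0, -0.16]],
    [[0.25, -0.07, 0], [0, 0, -0.25]],
    [[0.34, -0.1, 0], [0, 0, -0.34]],
    [[0.43, -0.13, 0], [0, 0, -0.43]],
    [[0.52, -0.155, 0], [0, 0, -0.52]],
    [[0.61, -0.18, 0], [0, 0, -0.61]],
    [[0.69, -0.205, 0], [0, 0, -0.7]],
    [[0.77, -0.23, 0], [0, 0, -0.8]],
    [[0.77, -0.23, 0], [0, 0, -0.82]]
  ],
  "jaw": 60,
  "grip_force": 50
}}

```text
time_s: 0.93
position: [0.4033, -0.3492, 0.2311]
tool_rot: [[0.494, 0.87, 0.0], [0.87, -0.494, 0.001], [0.001, -0.0, -1.0]]
ft_force: [0.0, -0.3, -1.0]
grip_width: 0.0596
gripper_force: 0.0
```

Call:
{"fn": "step_arm", "kwargs": {
  "targets": [
    [[0.08, 0.02, 0], [0, 0, -0.08]],
    [[0.16, 0.05, 0], [0, 0, -0.16]],
    [[0.25, 0.08, 0], [0, 0, -0.25]],
    [[0.34, 0.1, 0], [0, 0, -0.34]],
    [[0.43, 0.13, 0], [0, 0, -0.43]],
    [[0.52, 0.16, 0], [0, 0, -0.52]],
    [[0.61, 0.19, 0], [0, 0, -0.61]],
    [[0.66, 0.2, 0], [0, 0, -0.7]],
    [[0.69, 0.21, 0], [0, 0, -0.8]],
    [[0.69, 0.21, 0], [0, 0, -0.81]]
  ]
}}

```text
time_s: 1.77
position: [0.5599, -0.2032, 0.2308]
tool_rot: [[-0.116, 0.993, -0.001], [0.993, 0.116, 0.001], [0.001, -0.001, -1.0]]
ft_force: [-0.4, -0.0, -0.0]
grip_width: 0.0598
gripper_force: 0.0
```

Run:
```python
from h import *
t=get_image("wrist");save(t,"w0.png");np.savez("w0.npz",**t)
print(env.observe()["time_s"],(-cv2.Rodrigues(t["rvec"])[0].T@t["tvec"].reshape(3)).round(3))
```

```text
1.8167 [ 0.551 -0.13   0.374]
```

View pics/w0.png

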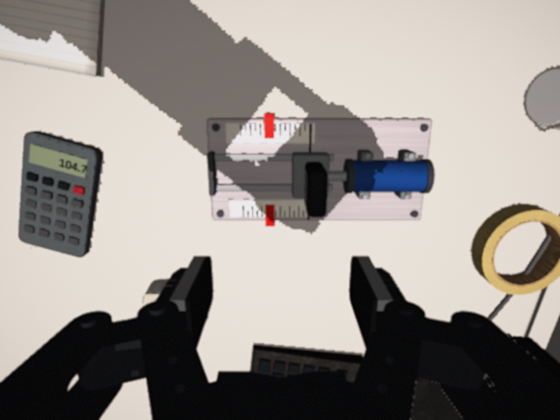

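The wrist view shows the right gauge sharply: red bands at (269,125) and (270,215), the pointer line at about column 310, and the grip at about (317,188).

```bash
cat >> h.py <<'E'
def reds(t,box=None):
    hsv=cv2.cvtColor(t["img"],cv2.COLOR_RGB2HSV)
    m=cv2.inRange(hsv,(0,120,90),(8,255,255))|cv2.inRange(hsv,(172,120,90),(180,255,255))
    n,l,st,c=cv2.connectedComponentsWithStats(m)
    return [(int(st[i][4]),c[i],ray(t,[c[i]],.02)[0].round(4)) for i in range(1,n) if st[i][4]>40]
def cloud(t):
    v,u=np.nonzero(t["z_map"]>0);z=t["z_map"][v,u]
    p=cv2.undistortPoints(np.c_[u,v].astype(float).reshape(-1,1,2),t["intrinsics"],np.array(t["D"])).reshape(-1,2)
    R=cv2.Rodrigues(np.array(t["rvec"],float))[0]
    return (np.c_[p,np.ones(len(p))]*z[:,None]-np.array(t["tvec"],float).reshape(3))@R,u,v
E
python3 - <<'E'
from h import *
t=dict(np.load("w0.npz"))
for r in reds(t):print(r)
P,u,v=cloud(t)
m=(u>290)&(u<340)&(v>150)&(v<225)&(P[:,2]>.07)&(P[:,2]<.12);Q=P[m]
top=Q[Q[:,2]>.1];print("grip",len(top),top.mean(0).round(4),cv2.minAreaRect((top[:,:2]*1000).astype(np.float32)),Q[:,2].max())
m=(u>205)&(u<435)&(v>115)&(v<225)&(P[:,2]>.006)&(P[:,2]<.018);
print("plate",cv2.minAreaRect((P[m][:,:2]*1000).astype(np.float32)))
g=cv2.cvtColor(t["img"],cv2.COLOR_RGB2GRAY)
for a in (122,130,138,145,207,213): print(a,g[a,300:322].tolist())
E
```

```text
(232, array([268.81034483, 124.8362069 ]), array([ 0.5423, -0.1566,  0.02  ]))
(78, array([ 78.02564103, 189.85897436]), array([ 0.3501, -0.2457,  0.02  ]))
(176, array([269.60227273, 215.06818182]), array([ 0.5532, -0.2499,  0.02  ]))
grip 914 [ 0.5877 -0.1991  0.1036] ((588.2007446289062, -199.96104431152344), (15.91508960723877, 39.1034049987793), 6.770223140716553) 0.10633774219909387
plate ((598.2752685546875, -199.75726318359375), (230.3277587890625, 115.04706573486328), 6.470297813415527)
122 [200, 189, 160, 127, 106, 104, 106, 108, 107, 104, 100, 102, 106, 109, 105, 99, 98, 98, 96, 97, 96, 97]
130 [102, 123, 135, 129, 112, 116, 130, 136, 126, 83, 46, 73, 116, 133, 126, 108, 99, 97, 95, 97, 97, 98]
138 [133, 132, 134, 132, 133, 133, 134, 135, 121, 78, 51, 87, 121, 132, 121, 106, 98, 97, 97, 97, 96, 96]
145 [99, 99, 100, 100, 99, 100, 100, 99, 87, 55, 46, 77, 95, 99, 98, 98, 97, 98, 97, 98, 98, 99]
207 [130, 137, 136, 137, 129, 103, 61, 22, 7, 9, 9, 9, 10, 10, 12, 10, 9, 11, 12, 12, 10, 12]
213 [127, 127, 107, 95, 112, 124, 107, 66, 26, 7, 9, 8, 8, 10, 11, 9, 11, 7, 10, 9, 9, 11]
```

Call:
{"fn": "step_arm", "kwargs": {
  "targets": [
    [[0, 0.05, 0.05], [0, 0, 0]],
    [[0, 0.094, 0.12], [0, 0, 0]],
    [[0, 0.094, 0.2], [0, 0, 0]],
    [[0, 0.094, 0.28], [0, 0, 0]],
    [[0, 0.094, 0.36], [0, 0, 0]],
    [[0, 0.094, 0.43], [0, 0, 0]],
    [[0, 0.094, 0.49], [0, 0, 0]],
    [[0, 0.094, 0.53], [0, 0, 0]],
    [[0, 0.094, 0.543], [0, 0, 0]],
    [[0, 0.094, 0.543], [0, 0, 0]]
  ]
}}

```text
time_s: 2.65
position: [0.5863, -0.2018, 0.0676]
tool_rot: [[-0.109, 0.994, -0.002], [0.994, 0.109, 0.001], [0.001, -0.002, -1.0]]
ft_force: [-0.5, -1.0, 0.5]
grip_width: 0.06
gripper_force: 0.0
```

Call:
{"fn": "step_arm", "kwargs": {
  "targets": [
    [[0, 0, 0], [0, 0, 0]],
    [[0, 0, 0], [0, 0, 0]],
    [[0, 0, 0], [0, 0, 0]],
    [[0, 0, 0], [0, 0, 0]],
    [[0, 0, 0], [0, 0, 0]],
    [[0, 0, 0], [0, 0, 0]],
    [[0, 0, 0], [0, 0, 0]],
    [[0, 0, 0], [0, 0, 0]]
  ],
  "jaw": 10,
  "grip_force": 60
}}

```text
time_s: 3.32
position: [0.5881, -0.2013, 0.0695]
tool_rot: [[-0.112, 0.994, 0.003], [0.994, 0.112, -0.001], [-0.002, 0.003, -1.0]]
ft_force: [4.2, -0.0, 6.4]
grip_width: 0.0155
gripper_force: 59.8
```

Call:
{"fn": "step_arm", "kwargs": {
  "targets": [
    [[0, -0.008, 0], [0, 0, 0]],
    [[0, -0.016, 0], [0, 0, 0]],
    [[0, -0.024, 0], [0, 0, 0]],
    [[0, -0.032, 0], [0, 0, 0]],
    [[0, -0.04, 0], [0, 0, 0]],
    [[0, -0.048, 0], [0, 0, 0]],
    [[0, -0.056, 0], [0, 0, 0]],
    [[0, -0.063, 0], [0, 0, 0]],
    [[0, -0.07, 0], [0, 0, 0]],
    [[0, -0.07, 0], [0, 0, 0]]
  ]
}}

```text
time_s: 4.15
position: [0.5679, -0.2037, 0.0695]
tool_rot: [[-0.112, 0.994, 0.005], [0.994, 0.112, -0.001], [-0.002, 0.005, -1.0]]
ft_force: [9.5, 1.0, 2.8]
grip_width: 0.0149
gripper_force: 59.6
```

Call:
{"fn": "step_arm", "kwargs": {
  "targets": [
    [[0, 0, 0], [0, 0, 0]],
    [[0, 0, 0], [0, 0, 0]],
    [[0, 0, 0], [0, 0, 0]],
    [[0, 0, 0], [0, 0, 0]]
  ]
}}

```text
time_s: 4.48
position: [0.5682, -0.2036, 0.0695]
tool_rot: [[-0.112, 0.994, 0.005], [0.994, 0.112, -0.001], [-0.002, 0.005, -1.0]]
ft_force: [9.7, 1.3, 3.8]
grip_width: 0.0153
gripper_force: 59.6
```

Run:
```python
from h import *
t=get_image("wrist");save(t,"w1.png");np.savez("w1.npz",**t)
s=env.observe();print(s["time_s"],s["ft_force"],s["position"],s["wrist_torque"])
```

```text
4.5333 [8.77686614 1.70384167 3.54795255] [ 0.56814478 -0.20362947  0.06953788] [ 0.22784826 -1.01409866  0.20893888]
```

View pics/w1.png

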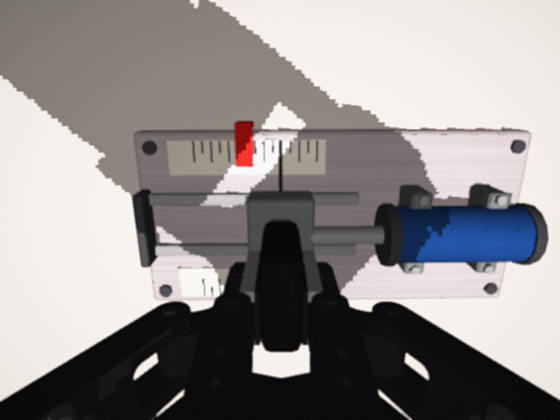

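About 9 N at 20 mm, so this looks like the stiff one. I'll ease it home.

Call:
{"fn": "step_arm", "kwargs": {
  "targets": [
    [[0, 0.008, 0], [0, 0, 0]],
    [[0, 0.016, 0], [0, 0, 0]],
    [[0, 0.024, 0], [0, 0, 0]],
    [[0, 0.032, 0], [0, 0, 0]],
    [[0, 0.04, 0], [0, 0, 0]],
    [[0, 0.048, 0], [0, 0, 0]],
    [[0, 0.056, 0], [0, 0, 0]],
    [[0, 0.064, 0], [0, 0, 0]],
    [[0, 0.072, 0], [0, 0, 0]],
    [[0, 0.076, 0], [0, 0, 0]]
  ]
}}

```text
time_s: 5.37
position: [0.5889, -0.2012, 0.0695]
tool_rot: [[-0.112, 0.994, -0.0], [0.994, 0.112, -0.001], [-0.001, -0.001, -1.0]]
ft_force: [-6.9, -1.7, 11.8]
grip_width: 0.0148
gripper_force: 60.9
```

Call:
{"fn": "step_arm", "kwargs": {
  "targets": [
    [[0, 0, 0], [0, 0, 0]],
    [[0, 0, 0], [0, 0, 0]],
    [[0, 0, 0], [0, 0, 0]]
  ]
}}

```text
time_s: 5.62
position: [0.5889, -0.2012, 0.0695]
tool_rot: [[-0.112, 0.994, 0.0], [0.994, 0.112, -0.001], [-0.001, 0.0, -1.0]]
ft_force: [-1.7, 0.6, 8.3]
grip_width: 0.015
gripper_force: 60.5
```

Home (pushing on the stop). Release and lift.

Call:
{"fn": "step_arm", "kwargs": {
  "targets": [
    [[0, 0, 0], [0, 0, 0]],
    [[0, 0, 0], [0, 0, 0]],
    [[0, 0, 0], [0, 0, 0]],
    [[0, 0, 0], [0, 0, 0]],
    [[0, 0, 0], [0, 0, 0]],
    [[0, 0, 0], [0, 0, 0]]
  ],
  "jaw": 60
}}

```text
time_s: 6.12
position: [0.5889, -0.2008, 0.0683]
tool_rot: [[-0.112, 0.994, -0.0], [0.994, 0.112, 0.0], [0.0, -0.0, -1.0]]
ft_force: [0.5, -0.1, 0.6]
grip_width: 0.0601
gripper_force: 0.0
```

Call:
{"fn": "step_arm", "kwargs": {
  "targets": [
    [[0, 0, -0.04], [0, 0, 0]],
    [[0, 0, -0.1], [0, 0, 0]],
    [[0, 0, -0.18], [0, 0, 0]],
    [[0, 0, -0.26], [0, 0, 0]],
    [[0, 0, -0.34], [0, 0, 0]],
    [[0, 0, -0.42], [0, 0, 0]],
    [[0, 0, -0.49], [0, 0, 0]],
    [[0, 0, -0.53], [0, 0, 0]],
    [[0, 0, -0.543], [0, 0, 0]],
    [[0, 0, -0.543], [0, 0, 0]]
  ]
}}

```text
time_s: 6.95
position: [0.5891, -0.2009, 0.232]
tool_rot: [[-0.112, 0.994, 0.001], [0.994, 0.112, -0.001], [-0.001, 0.001, -1.0]]
ft_force: [-0.6, 0.6, -0.7]
grip_width: 0.0602
gripper_force: 0.0
```

Call:
{"fn": "step_arm", "kwargs": {
  "targets": [
    [[0.05, 0.006, 0], [0, 0, 0.02]],
    [[0.13, 0.017, 0], [0, 0, 0.05]],
    [[0.23, 0.03, 0], [0, 0, 0.08]],
    [[0.34, 0.044, 0], [0, 0, 0.12]],
    [[0.45, 0.058, 0], [0, 0, 0.16]],
    [[0.56, 0.073, 0], [0, 0, 0.2]],
    [[0.67, 0.087, 0], [0, 0, 0.24]],
    [[0.78, 0.101, 0], [0, 0, 0.28]],
    [[0.9, 0.117, 0], [0, 0, 0.316]],
    [[1.0, 0.13, 0], [0, 0, 0.316]]
  ]
}}

```text
time_s: 7.78
position: [0.5934, 0.1039, 0.2298]
tool_rot: [[0.136, 0.991, -0.003], [0.991, -0.136, 0.0], [-0.0, -0.003, -1.0]]
ft_force: [0.6, -1.1, 0.1]
grip_width: 0.0604
gripper_force: 0.0
```

Call:
{"fn": "step_arm", "kwargs": {
  "targets": [
    [[0.05, -0.008, 0], [0, 0, 0]],
    [[0.1, -0.015, 0], [0, 0, 0]],
    [[0.135, -0.02, 0], [0, 0, 0]],
    [[0.135, -0.02, 0], [0, 0, 0]],
    [[0.135, -0.02, 0], [0, 0, 0]]
  ]
}}

```text
time_s: 8.2
position: [0.5935, 0.1424, 0.2305]
tool_rot: [[0.135, 0.991, -0.001], [0.991, -0.135, -0.0], [-0.0, -0.001, -1.0]]
ft_force: [0.1, -0.0, 0.2]
grip_width: 0.0598
gripper_force: 0.0
```

Run:
```python
from h import *
t=get_image("wrist");save(t,"w2.png");np.savez("w2.npz",**t)
for r in reds(t):print(r)
P,u,v=cloud(t)
top=P[(P[:,2]>.1)&(P[:,2]<.108)&(abs(P[:,0]-.6176)<.04)&(abs(P[:,1]-.1443)<.04)&(t["img"].sum(2)[v,u]<150)]
print("grip",len(top),top.mean(0).round(4),cv2.minAreaRect((top[:,:2]*1000).astype(np.float32)))
s=env.observe();print(s["time_s"],s["position"],s["tool_rot"][:,1])
```

```text
(246, array([258.38211382, 119.85365854]), array([0.5786, 0.1979, 0.02  ]))
(193, array([259.98445596, 210.55440415]), array([0.5659, 0.1051, 0.02  ]))
grip 906 [0.6166 0.1457 0.1036] ((616.9215087890625, 144.17066955566406), (39.650386810302734, 15.878941535949707), 83.00350189208984)
8.25 [0.59365159 0.1418626  0.23074049] [ 9.90715042e-01 -1.35951732e-01 -9.11883032e-04]
```

View pics/w2.png

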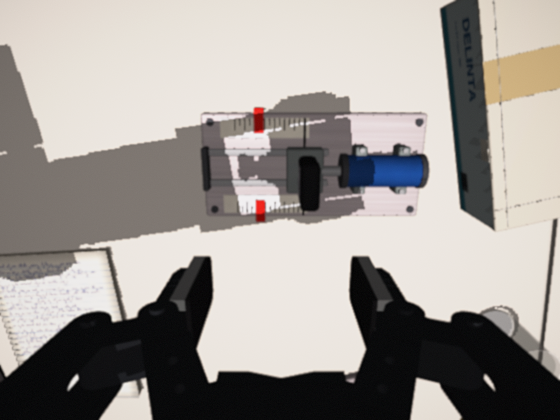

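The wrist view shows the left gauge: red bands at (258,120) and (260,211), the grip at about (310,180). The grip centre measures (0.617, 0.1445).

Call:
{"fn": "step_arm", "kwargs": {
  "targets": [
    [[0.01, 0.04, 0.05], [0, 0, 0]],
    [[0.018, 0.08, 0.12], [0, 0, 0]],
    [[0.018, 0.08, 0.2], [0, 0, 0]],
    [[0.018, 0.08, 0.28], [0, 0, 0]],
    [[0.018, 0.08, 0.36], [0, 0, 0]],
    [[0.018, 0.08, 0.43], [0, 0, 0]],
    [[0.018, 0.08, 0.49], [0, 0, 0]],
    [[0.018, 0.08, 0.53], [0, 0, 0]],
    [[0.018, 0.08, 0.54], [0, 0, 0]],
    [[0.018, 0.08, 0.54], [0, 0, 0]]
  ]
}}

```text
time_s: 9.08
position: [0.618, 0.1436, 0.0686]
tool_rot: [[0.137, 0.991, -0.002], [0.991, -0.137, -0.0], [-0.0, -0.002, -1.0]]
ft_force: [-0.2, 0.2, -0.1]
grip_width: 0.0603
gripper_force: 0.0
```

Call:
{"fn": "step_arm", "kwargs": {
  "targets": [
    [[0, 0, 0], [0, 0, 0]],
    [[0, 0, 0], [0, 0, 0]],
    [[0, 0, 0], [0, 0, 0]],
    [[0, 0, 0], [0, 0, 0]],
    [[0, 0, 0], [0, 0, 0]],
    [[0, 0, 0], [0, 0, 0]],
    [[0, 0, 0], [0, 0, 0]],
    [[0, 0, 0], [0, 0, 0]]
  ],
  "jaw": 10
}}

```text
time_s: 9.75
position: [0.6172, 0.1448, 0.0704]
tool_rot: [[0.135, 0.991, -0.001], [0.991, -0.135, -0.0], [-0.0, -0.001, -1.0]]
ft_force: [-7.2, -1.0, 7.6]
grip_width: 0.0151
gripper_force: 59.3
```

Call:
{"fn": "step_arm", "kwargs": {
  "targets": [
    [[0, -0.008, 0], [0, 0, 0]],
    [[0, -0.016, 0], [0, 0, 0]],
    [[0, -0.024, 0], [0, 0, 0]],
    [[0, -0.032, 0], [0, 0, 0]],
    [[0, -0.04, 0], [0, 0, 0]],
    [[0, -0.048, 0], [0, 0, 0]],
    [[0, -0.056, 0], [0, 0, 0]],
    [[0, -0.063, 0], [0, 0, 0]],
    [[0, -0.07, 0], [0, 0, 0]],
    [[0, -0.07, 0], [0, 0, 0]]
  ]
}}

```text
time_s: 10.58
position: [0.5983, 0.1473, 0.0704]
tool_rot: [[0.136, 0.991, 0.004], [0.991, -0.136, -0.0], [0.0, 0.004, -1.0]]
ft_force: [4.3, -2.0, 5.7]
grip_width: 0.0152
gripper_force: 59.2
```

Call:
{"fn": "step_arm", "kwargs": {
  "targets": [
    [[0, 0, 0], [0, 0, 0]],
    [[0, 0, 0], [0, 0, 0]],
    [[0, 0, 0], [0, 0, 0]],
    [[0, 0, 0], [0, 0, 0]]
  ]
}}

```text
time_s: 10.92
position: [0.5986, 0.1473, 0.0704]
tool_rot: [[0.136, 0.991, 0.004], [0.991, -0.136, -0.0], [0.0, 0.004, -1.0]]
ft_force: [3.4, -1.1, 4.7]
grip_width: 0.0148
gripper_force: 59.2
```

About 4 N, so this is the soft one. I'll draw it a touch further to a full 2 cm, then ease it home.

Call:
{"fn": "step_arm", "kwargs": {
  "targets": [
    [[0, -0.003, 0], [0, 0, 0]],
    [[0, -0.006, 0], [0, 0, 0]],
    [[0, -0.006, 0], [0, 0, 0]],
    [[0, -0.006, 0], [0, 0, 0]],
    [[0, -0.006, 0], [0, 0, 0]]
  ]
}}

```text
time_s: 11.33
position: [0.5968, 0.1475, 0.0705]
tool_rot: [[0.136, 0.991, 0.004], [0.991, -0.136, -0.0], [0.0, 0.004, -1.0]]
ft_force: [3.9, -1.5, 5.5]
grip_width: 0.015
gripper_force: 59.2
```

Call:
{"fn": "step_arm", "kwargs": {
  "targets": [
    [[0, 0.008, 0], [0, 0, 0]],
    [[0, 0.016, 0], [0, 0, 0]],
    [[0, 0.024, 0], [0, 0, 0]],
    [[0, 0.032, 0], [0, 0, 0]],
    [[0, 0.04, 0], [0, 0, 0]],
    [[0, 0.048, 0], [0, 0, 0]],
    [[0, 0.056, 0], [0, 0, 0]],
    [[0, 0.064, 0], [0, 0, 0]],
    [[0, 0.071, 0], [0, 0, 0]],
    [[0, 0.077, 0], [0, 0, 0]]
  ]
}}

```text
time_s: 12.17
position: [0.6174, 0.1447, 0.0704]
tool_rot: [[0.135, 0.991, -0.003], [0.991, -0.135, 0.0], [-0.0, -0.002, -1.0]]
ft_force: [-16.3, -0.2, 15.3]
grip_width: 0.0149
gripper_force: 60.9
```

Call:
{"fn": "step_arm", "kwargs": {
  "targets": [
    [[0, 0, 0], [0, 0, 0]],
    [[0, 0, 0], [0, 0, 0]],
    [[0, 0, 0], [0, 0, 0]],
    [[0, 0, 0], [0, 0, 0]]
  ]
}}

```text
time_s: 12.5
position: [0.6172, 0.1448, 0.0704]
tool_rot: [[0.135, 0.991, -0.002], [0.991, -0.135, -0.0], [-0.0, -0.002, -1.0]]
ft_force: [-7.4, -0.4, 10.5]
grip_width: 0.0151
gripper_force: 60.2
```

Home against the stop. Release, rise, and go back to the right gauge.

Call:
{"fn": "step_arm", "kwargs": {
  "targets": [
    [[0, 0, 0], [0, 0, 0]],
    [[0, 0, 0], [0, 0, 0]],
    [[0, 0, 0], [0, 0, 0]],
    [[0, 0, 0], [0, 0, 0]],
    [[0, 0, 0], [0, 0, 0]],
    [[0, 0, 0], [0, 0, 0]]
  ],
  "jaw": 60
}}

```text
time_s: 13.0
position: [0.6185, 0.1446, 0.0692]
tool_rot: [[0.136, 0.991, -0.0], [0.991, -0.136, 0.0], [0.0, -0.0, -1.0]]
ft_force: [-0.0, 1.0, -0.4]
grip_width: 0.0599
gripper_force: 0.0
```

Call:
{"fn": "step_arm", "kwargs": {
  "targets": [
    [[0, 0, -0.04], [0, 0, 0]],
    [[0, 0, -0.1], [0, 0, 0]],
    [[0, 0, -0.18], [0, 0, 0]],
    [[0, 0, -0.26], [0, 0, 0]],
    [[0, 0, -0.34], [0, 0, 0]],
    [[0, 0, -0.42], [0, 0, 0]],
    [[0, 0, -0.49], [0, 0, 0]],
    [[0, 0, -0.53], [0, 0, 0]],
    [[0, 0, -0.54], [0, 0, 0]],
    [[0, 0, -0.54], [0, 0, 0]]
  ]
}}

```text
time_s: 13.83
position: [0.6186, 0.1446, 0.2318]
tool_rot: [[0.136, 0.991, 0.001], [0.991, -0.136, 0.0], [0.0, 0.001, -1.0]]
ft_force: [0.1, -0.3, -0.2]
grip_width: 0.06
gripper_force: 0.0
```

Run:
```python
from h import *
a=dict(np.load("w2.npz"));t=get_image("wrist");np.savez("w3.npz",**t)
def pt(t,lo,hi):
    P,u,v=cloud(t)
    top=P[(P[:,2]>.1)&(P[:,2]<.108)&(abs(P[:,0]-.6176)<.04)&(abs(P[:,1]-.1443)<.04)&(t["img"].sum(2)[v,u]<150)]
    return cv2.minAreaRect((top[:,:2]*1000).astype(np.float32))
print(pt(a,0,0),pt(t,0,0))
for r in reds(t):print(r)
s=env.observe();print(s["time_s"],s["position"],s["tool_rot"])
# pointer vs mark, right gauge, home
w=dict(np.load("w0.npz"))
A=ray(w,[[310.1,133]],.02)[0];B=(ray(w,[[268.81,124.84]],.02)[0]+ray(w,[[269.6,215.07]],.02)[0])/2
ax=np.array([np.cos(np.radians(6.6)),np.sin(np.radians(6.6))]);print("mark right",(A-B)[:2]@ax)
```

```text
((616.9215087890625, 144.17066955566406), (39.650386810302734, 15.878941535949707), 83.00350189208984) ((616.9013671875, 144.51695251464844), (39.16469955444336, 15.252034187316895), 82.56368255615234)
(240, array([233.45      , 125.27916667]), array([0.5789, 0.1983, 0.02  ]))
(187, array([237.02139037, 215.16042781]), array([0.5664, 0.1052, 0.02  ]))
13.8833 [0.61833534 0.14458928 0.2306596 ] [[ 1.35616513e-01  9.90761164e-01 -6.91338776e-04]
 [ 9.90761401e-01 -1.35616545e-01  9.56373519e-07]
 [-9.28094384e-05 -6.85081474e-04 -9.99999761e-01]]
mark right 0.040932934420630764
```

Call:
{"fn": "step_arm", "kwargs": {
  "targets": [
    [[-0.05, 0.002, 0], [0, 0, -0.02]],
    [[-0.13, 0.006, 0], [0, 0, -0.05]],
    [[-0.23, 0.01, 0], [0, 0, -0.08]],
    [[-0.34, 0.017, 0], [0, 0, -0.12]],
    [[-0.45, 0.022, 0], [0, 0, -0.16]],
    [[-0.56, 0.028, 0], [0, 0, -0.2]],
    [[-0.67, 0.033, 0], [0, 0, -0.24]],
    [[-0.78, 0.04, 0], [0, 0, -0.28]],
    [[-0.9, 0.045, 0], [0, 0, -0.32]],
    [[-1.0, 0.05, 0], [0, 0, -0.32]]
  ]
}}

```text
time_s: 14.72
position: [0.5918, -0.1567, 0.2297]
tool_rot: [[-0.116, 0.993, -0.003], [0.993, 0.116, 0.001], [0.001, -0.002, -1.0]]
ft_force: [-0.5, 0.4, -0.5]
grip_width: 0.06
gripper_force: 0.0
```

Call:
{"fn": "step_arm", "kwargs": {
  "targets": [
    [[-0.05, 0, 0], [0, 0, 0]],
    [[-0.1, 0, 0], [0, 0, 0]],
    [[-0.14, 0, 0], [0, 0, 0]],
    [[-0.15, 0, 0], [0, 0, 0]],
    [[-0.15, 0, 0], [0, 0, 0]],
    [[-0.15, 0, 0], [0, 0, 0]]
  ]
}}

```text
time_s: 15.22
position: [0.5981, -0.1983, 0.2312]
tool_rot: [[-0.116, 0.993, -0.0], [0.993, 0.116, 0.0], [0.0, -0.0, -1.0]]
ft_force: [-1.0, 1.2, -0.3]
grip_width: 0.0596
gripper_force: 0.0
```

Call:
{"fn": "step_arm", "kwargs": {
  "targets": [
    [[-0.004, -0.033, 0.04], [0, 0, 0]],
    [[-0.004, -0.033, 0.12], [0, 0, 0]],
    [[-0.004, -0.033, 0.2], [0, 0, 0]],
    [[-0.004, -0.033, 0.28], [0, 0, 0]],
    [[-0.004, -0.033, 0.36], [0, 0, 0]],
    [[-0.004, -0.033, 0.43], [0, 0, 0]],
    [[-0.004, -0.033, 0.49], [0, 0, 0]],
    [[-0.004, -0.033, 0.53], [0, 0, 0]],
    [[-0.004, -0.033, 0.542], [0, 0, 0]],
    [[-0.004, -0.033, 0.542], [0, 0, 0]]
  ]
}}

```text
time_s: 16.05
position: [0.5881, -0.2006, 0.0682]
tool_rot: [[-0.116, 0.993, -0.001], [0.993, 0.116, 0.001], [0.001, -0.001, -1.0]]
ft_force: [0.4, 0.2, -0.5]
grip_width: 0.0602
gripper_force: 0.0
```

Call:
{"fn": "step_arm", "kwargs": {
  "targets": [
    [[0, 0, 0], [0, 0, 0]],
    [[0, 0, 0], [0, 0, 0]],
    [[0, 0, 0], [0, 0, 0]],
    [[0, 0, 0], [0, 0, 0]],
    [[0, 0, 0], [0, 0, 0]],
    [[0, 0, 0], [0, 0, 0]],
    [[0, 0, 0], [0, 0, 0]],
    [[0, 0, 0], [0, 0, 0]]
  ],
  "jaw": 10,
  "grip_force": 80
}}

```text
time_s: 16.72
position: [0.5888, -0.2017, 0.0698]
tool_rot: [[-0.115, 0.993, 0.002], [0.993, 0.115, -0.001], [-0.001, 0.002, -1.0]]
ft_force: [1.7, 1.6, 5.9]
grip_width: 0.0149
gripper_force: 79.0
```

Call:
{"fn": "step_arm", "kwargs": {
  "targets": [
    [[0, -0.008, 0], [0, 0, 0]],
    [[0, -0.016, 0], [0, 0, 0]],
    [[0, -0.024, 0], [0, 0, 0]],
    [[0, -0.032, 0], [0, 0, 0]],
    [[0, -0.04, 0], [0, 0, 0]],
    [[0, -0.048, 0], [0, 0, 0]],
    [[0, -0.056, 0], [0, 0, 0]],
    [[0, -0.064, 0], [0, 0, 0]],
    [[0, -0.072, 0], [0, 0, 0]],
    [[0, -0.08, 0], [0, 0, 0]]
  ]
}}

```text
time_s: 17.55
position: [0.5662, -0.2044, 0.0698]
tool_rot: [[-0.115, 0.993, 0.005], [0.993, 0.115, -0.001], [-0.002, 0.005, -1.0]]
ft_force: [10.3, 4.0, 3.4]
grip_width: 0.0144
gripper_force: 78.7
```

Call:
{"fn": "step_arm", "kwargs": {
  "targets": [
    [[0, -0.008, 0], [0, 0, 0]],
    [[0, -0.016, 0], [0, 0, 0]],
    [[0, -0.024, 0], [0, 0, 0]],
    [[0, -0.032, 0], [0, 0, 0]],
    [[0, -0.04, 0], [0, 0, 0]],
    [[0, -0.048, 0], [0, 0, 0]],
    [[0, -0.054, 0], [0, 0, 0]],
    [[0, -0.058, 0], [0, 0, 0]],
    [[0, -0.06, 0], [0, 0, 0]],
    [[0, -0.06, 0], [0, 0, 0]]
  ]
}}

```text
time_s: 18.38
position: [0.5491, -0.2064, 0.0698]
tool_rot: [[-0.115, 0.993, 0.007], [0.993, 0.115, -0.001], [-0.002, 0.007, -1.0]]
ft_force: [13.9, 4.6, 0.7]
grip_width: 0.0151
gripper_force: 78.5
```

Call:
{"fn": "step_arm", "kwargs": {
  "targets": [
    [[0, 0, 0], [0, 0, 0]],
    [[0, 0, 0], [0, 0, 0]],
    [[0, 0, 0], [0, 0, 0]],
    [[0, 0, 0], [0, 0, 0]]
  ]
}}

```text
time_s: 18.72
position: [0.5492, -0.2064, 0.0698]
tool_rot: [[-0.115, 0.993, 0.007], [0.993, 0.115, -0.001], [-0.002, 0.007, -1.0]]
ft_force: [14.1, 3.7, 2.6]
grip_width: 0.0148
gripper_force: 78.5
```

Run:
```python
from h import *
t=get_image("wrist");save(t,"w4.png");np.savez("w4.npz",**t)
for r in reds(t):print(r)
s=env.observe();print(s["time_s"],s["position"],s["ft_force"])
g=cv2.cvtColor(t["img"],cv2.COLOR_RGB2GRAY)
for a in (140,150,160,170,180): print(a,g[a,255:310].tolist())
```

```text
(736, array([277.67934783, 141.29483696]), array([ 0.5417, -0.1559,  0.02  ]))
18.7667 [ 0.54916837 -0.206384    0.06976519] [12.80083088  4.59153557  2.36340809]
140 [143, 186, 237, 248, 246, 229, 180, 159, 196, 239, 248, 249, 250, 248, 211, 144, 113, 112, 113, 114, 114, 115, 109, 89, 62, 59, 84, 106, 113, 111, 108, 129, 158, 167, 196, 237, 242, 221, 183, 172, 169, 149, 109, 101, 133, 152, 156, 155, 157, 157, 144, 111, 104, 135, 154]
150 [192, 240, 248, 248, 249, 248, 233, 188, 208, 242, 249, 249, 250, 248, 213, 143, 111, 112, 112, 112, 112, 112, 113, 107, 82, 59, 57, 56, 57, 67, 90, 117, 130, 104, 99, 132, 155, 159, 158, 159, 161, 145, 102, 94, 134, 155, 159, 158, 159, 153, 125, 91, 107, 142, 156]
160 [248, 248, 248, 248, 248, 248, 243, 225, 227, 242, 248, 249, 250, 248, 211, 145, 110, 109, 111, 107, 94, 74, 63, 51, 33, 17, 21, 36, 44, 48, 58, 92, 136, 155, 159, 159, 160, 159, 159, 159, 155, 138, 113, 118, 142, 155, 158, 157, 156, 157, 156, 157, 157, 156, 156]
170 [248, 248, 248, 248, 248, 248, 248, 248, 248, 248, 249, 250, 245, 216, 169, 154, 154, 155, 156, 157, 156, 157, 150, 114, 60, 23, 48, 103, 143, 156, 158, 157, 156, 156, 156, 157, 157, 156, 157, 156, 157, 157, 156, 157, 157, 157, 158, 157, 157, 158, 158, 157, 156, 157, 156]
180 [239, 232, 197, 160, 144, 127, 117, 113, 115, 115, 114, 116, 115, 116, 115, 115, 116, 116, 116, 117, 116, 118, 109, 83, 44, 19, 36, 76, 106, 115, 117, 116, 117, 115, 117, 116, 117, 116, 118, 116, 116, 116, 116, 117, 116, 116, 117, 117, 116, 115, 115, 117, 116, 116, 114]
```

View pics/w4.png

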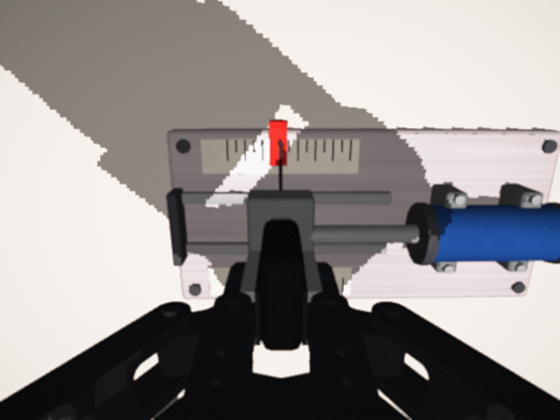

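The picture shows the pointer at column 280 inside the red band (about 269–286, middle 278), roughly 1 mm short of the middle. I'll pull a millimetre more.

Call:
{"fn": "step_arm", "kwargs": {
  "targets": [
    [[0, -0.002, 0], [0, 0, 0]],
    [[0, -0.004, 0], [0, 0, 0]],
    [[0, -0.004, 0], [0, 0, 0]],
    [[0, -0.004, 0], [0, 0, 0]],
    [[0, -0.004, 0], [0, 0, 0]],
    [[0, -0.004, 0], [0, 0, 0]],
    [[0, -0.004, 0], [0, 0, 0]],
    [[0, -0.004, 0], [0, 0, 0]],
    [[0, -0.004, 0], [0, 0, 0]],
    [[0, -0.004, 0], [0, 0, 0]]
  ]
}}

```text
time_s: 19.6
position: [0.548, -0.2065, 0.0698]
tool_rot: [[-0.115, 0.993, 0.007], [0.993, 0.115, -0.001], [-0.002, 0.007, -1.0]]
ft_force: [14.3, 3.9, 0.8]
grip_width: 0.0148
gripper_force: 78.5
```

Run:
```python
from h import *
t=get_image("wrist")
print(reds(t))
g=cv2.cvtColor(t["img"],cv2.COLOR_RGB2GRAY)
for a in (172,180): print(a,270+int(g[a,270:292].argmin()),g[a].min())
a=dict(np.load("top0.npz"));b=get_image("top")
for n,(u,v) in {"jar":(174,246),"timer":(394,244),"left gauge":(243,195)}.items():
    s=np.s_[v-15:v+15,u-15:u+15];print(n,np.abs(a["img"][s].astype(int)-b["img"][s]).mean().round(2))
save(b,"t5.png");print(env.observe()["time_s"])
```

```text
[(727, array([279.85419532, 141.22971114]), array([ 0.5417, -0.1559,  0.02  ]))]
172 280 22
180 280 19
jar 4.01
timer 3.89
left gauge 3.3
19.7
```

View pics/t5.png

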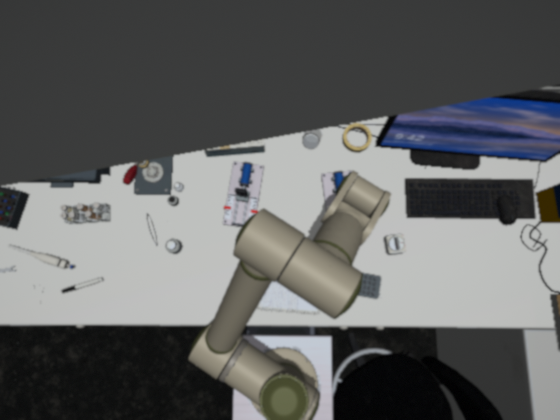

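The pointer is centred (280 against 279.9). The top view shows the jar (174,246) and timer (394,244) unmoved, and the left gauge home.

```bash
python3 -c "
from rig import close_job
print(close_job())"
```

```text
the job is handed in; nothing more can be done
None
```

I tried both gauges: the right one is the stiffer (about 9 N at 2 cm, against about 4 N for the left). I handed the job in with its pointer held on the middle of its red mark and the left gauge eased fully home, and the jar and timer still looked to be where they started.

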